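# Zero the bench scale under the jar

## Robot

A 7-joint arm with a two-finger parallel gripper is mounted at the origin on the work surface; the furniture and walls round the work are solid. World frame = base frame: x ahead of the robot, y to its left, z up, the work surface at z = 0. Lengths are in m, angles in rad, forces in N, time in s.
With the tool pointing down it reaches from about 0.35 to 0.9 m from the base axis. Payload 19.9 kg.
Tool frame: the origin (TCP) lies between the finger pads; the fingertips stand 19 mm ahead of it and the grasp point (between the pads) is the TCP; z points along the fingers, y is the direction in which the jaws open and shut (so a half turn about z gives the same grasp; the last joint's range is limited). The gripper opens to 94 mm and grips with 3 to 60 N. Pads are 16 mm wide; open, the fingers measure 119 mm over their backs; the gripper's body (75 mm by 177 mm) begins 78 mm behind the grasp point.
Start: joints at [1.214, 0.417, -0.01, 1.614, 0.005, 1.111, -0.053], TCP at [0.194, -0.594, 0.224] pointing down, gripper open.
Joint ranges: [-2.81, 2.81], [-0.39, 2.02], [-1.27, 1.25], [0.06, 2.57], [-1.19, 4.33], [0.19, 2], [-2.82, 2.82]. Speed limits (rad/s): [1.89, 1.89, 2.39, 2.39, 3.01, 3.01, 3.01].

## Interface

Orientations are given as a 3x3 rotation matrix whose columns are the frame's x, y, z axes.
In Python, from rig import robot gives the robot as it stands. Calls block until the motion is done:
- robot.move_ptp(position, orientation): joint-space move of the TCP to a pose.
- robot.move_linear(position, velocity=0.15, frame=None, threshold=None): straight line of the TCP; frame=None keeps the orientation; velocity is the mean speed in m/s. With threshold (N) it stops when the force on the tool has changed by that much, and returns True; else False.
- robot.goto_joints(angles): joint-space move.
- robot.gripper_to(opening): finger opening in m; the grip force is fixed at half the most; returns when the fingers have stopped.
- robot.pause(seconds).
- robot.ik(position, orientation): joint angles nearest the present ones, or None.
- robot.get_state(): the state.
- robot.grab_frame(name): name is "side" or "top" or "wrist"; returns the picture (420x560x3 uint8, red, green, blue); there is no depth.
- robot.camera_info(name): a dict with "fx", "fy", "cx", "cy" (pixels), "rvec" (rotation vector, rad) and "tvec" (3), from world to camera coordinates, as OpenCV has them. Camera axes: x right, y down, z forward; pixel columns grow to the right and rows downward; lengths in m; the calibration is good to about 2 mm. The wrist camera is an equidistant fisheye: a pixel r from the principal point sees the ray r / f radians off the axis. A picture is of the moment at which its call begins: read the wrist's pose just before it. camera_info takes no time and is no camera call; for the wrist camera it gives the pose at the moment of the call.
A pose or a line that the arm cannot do raises robot.PlanningError and nothing moves.
- robot.sign_off(): hands the job in, once; it reports no verdict.
The state is a dict: "time": time; "qpos": joint angles; "joint_vel": joint speeds; "effort": joint torques, N m; "ee_pos": TCP position; "tool_rot": TCP orientation; "force": force on the tool from outside, world axes, zero at the start; "moment": the same for the moment, N m; "opening": finger opening in m.
Only numpy, scipy, OpenCV 4.12 (cv2) and the standard library are available. Lean on these libraries where they do the work, as an engineer would, in place of code of your own. Each camera call takes 0.05 s, during which the arm holds its last target.

## Task

Two identical bench scales stand on the table, one with a screw-top jar on its pan, the other with a roll of tape. On the scale with the jar, gently press the round key fully down to wake it and let it come up, then press the long key fully down to set it to zero, and withdraw. Leave the square key, the whole other scale, and the jar and other things on the table as they are.

Things in the scene. Friction and masses are not known exactly. Their poses are not given: they have to be found in the camera images.
- jar_scale: The scale that carries the jar: a grey bench scale, 180 mm deep (x), 170 mm wide (y), fixed. Origin under its centre, x to the rear, y left. Deck at z = 40 mm. Along the front (x = -68 mm) three keys: round at y = +58 mm, square at +6 mm, long at -50 mm; tops at z = 50.5 mm. Behind them a dark display strip, then a steel pan, 110 by 140 mm, centred at x = +30 mm, top at z = 58 mm.
- roll_scale: The other scale, of identical build, that carries the roll of tape; not to be touched. Same frame and sizes as the first.
- jar_scale_round_top (a point): Centre of the top face of the round key (26 mm in diameter), at the left of the row, on the scale with the jar. Its top stands 10.5 mm over the deck; it travels 5 mm straight down against a spring (1.3 N to start, 4 N at the stop) and comes up by itself; pressed properly from about 4 mm.
- jar_scale_long_top (a point): Centre of the top face of the long key (48 mm along the row, 24 mm deep), at the right of the row, on the scale with the jar. Its top stands 10.5 mm over the deck; it travels 5 mm straight down against a spring (1.3 N to start, 4 N at the stop) and comes up by itself; pressed properly from about 4 mm.
- jar_scale_square_top (a point): Centre of the top face of the square key (24 by 24 mm), in the middle of the row, on the scale with the jar; not to be pressed.
- jar_scale_round (a joint): Travel of the round key: 0 up, 0.005 m fully down.
- jar_scale_long (a joint): Travel of the long key: 0 up, 0.005 m fully down.
- jar_scale_square (a joint): Travel of the square key: 0 up, 0.005 m fully down.
- jar: Loose screw-top jar with a white lid, 51 mm across, 61 mm tall, upright near the middle of its scale's pan. Origin at the centre of its underside.
- roll: Loose roll of tape lying flat on the other scale's pan, 96 mm across, 25 mm tall. Origin at the centre of its underside.
- spool: Loose thread spool standing between the robot and the low white packing tray (walls 55 mm high) that lies between the two scales, 34 mm across, 48 mm tall. Origin at the centre of its underside.
- measure: Loose tape measure, 66 x 74 x 36 mm, lying in the packing tray. Origin at the centre of its underside.
- marker: Loose marker pen lying in the packing tray, 135 mm long, 16 mm thick. Origin at the centre of its underside.
Things that resemble listed ones, but are neither listed nor needed, are in the scene too. Leave any black or pink look-alike of the jar alone.

How it is judged:
On the way, in this order (a step that is already met when the one before it is completed fails the run):
1. the round key of the scale with the jar is pressed, its long key up (value of joint jar_scale_round above 0.0035 m and value of joint jar_scale_long below 0.001 m), for 0.05 s.
2. both keys are up again (value of joint each of jar_scale_round, jar_scale_long below 0.001 m), for 0.05 s.
3. the long key of the scale with the jar is pressed, its round key up (value of joint jar_scale_long above 0.0035 m and value of joint jar_scale_round below 0.001 m), for 0.05 s.
At the end, for the whole second after the job is handed in: After the round key and then the long key were each pressed at least 3.5 mm down, all three keys of that scale are up again (within 1 mm), the jar stands upright and still on the pan, and no loose thing is 10 mm or more from where it was at the start (all of step 2 and value of joint jar_scale_square below 0.001 m and distance of each of jar, roll, spool, measure, marker from where it was at the start of the episode below 0.01 m and angle between jar's own z axis and vertical below 0.1 rad and linear speed of jar below 0.02 m/s); the robot touches nothing.
It fails at once if the square key is pressed more than 1.5 mm (value of joint jar_scale_square above 0.0015 m).
It fails at once if the other scale is touched (over 1 N) (contact force between any of the fingers, the arm and roll_scale above 1 N).
It fails at once if the scale is pressed harder than 30 N: not gentle (contact force between any of the fingers, the arm and jar_scale above 30 N).
It fails at once if the jar or another loose thing is moved, lifted or carried: 15 mm or more from its start (distance of any of jar, roll, spool, measure, marker from where it was at the start of the episode above 0.015 m).
It also fails if it takes over 48 s, if anything falls off the work surface, if the arm or the gripper's body presses on something with over 40 N, if the wrist force passes 120 N, or if a joint passes its speed limit or range.

## Working session

There is one attempt and no reset: what is moved stays moved. The work goes in short steps, each a Python script; the robot and the scene stay as the last script left them, time stands still between calls to the robot, and variables do not carry over. Pictures are saved under pics/ and viewed, and the job is handed in when it is done.

```bash
mkdir -p pics; ls
python3 - <<'E'
from rig import robot
import cv2
for n in("side","top","wrist"):
    i=robot.camera_info(n);print(n,i)
    cv2.imwrite(f"pics/{n}0.png",robot.grab_frame(n)[:,:,::-1])
s=robot.get_state();print(s["time"],s["ee_pos"],s["tool_rot"],s["opening"],s["force"])
E
```

```text
pics
side {'fx': 519.7042892413649, 'fy': 519.7042892413649, 'cx': 277.6244271143628, 'cy': 207.06772596530325, 'rvec': array([ 1.95050955, -0.20329456,  0.12999021]), 'tvec': array([-0.60813456,  0.12701515,  1.53773674])}
top {'fx': 503.3727357847286, 'fy': 503.3727357847286, 'cx': 286.72694317726894, 'cy': 210.31668742079722, 'rvec': array([ 1.98572261, -2.23789466,  0.23127428]), 'tvec': array([0.06199362, 0.6247341 , 1.46550471])}
wrist {'fx': 325.19226210127806, 'fy': 325.19226210127806, 'cx': 281.89654761338704, 'cy': 209.122542565243, 'rvec': array([-2.3552966 ,  1.70791825,  0.23770316]), 'tvec': array([-0.62356068, -0.02864208,  0.39099594])}
0.15 [ 0.19404882 -0.59383884  0.22399932] [[ 9.50531712e-01  3.10627337e-01 -3.49244661e-04]
 [ 3.10627525e-01 -9.50531347e-01  8.36533809e-04]
 [-7.21177289e-05 -9.03636918e-04 -9.99999589e-01]] 0.094088165871951 [-0.76455435 -0.44790201 -0.0291607 ]
```

View pics/side0.png

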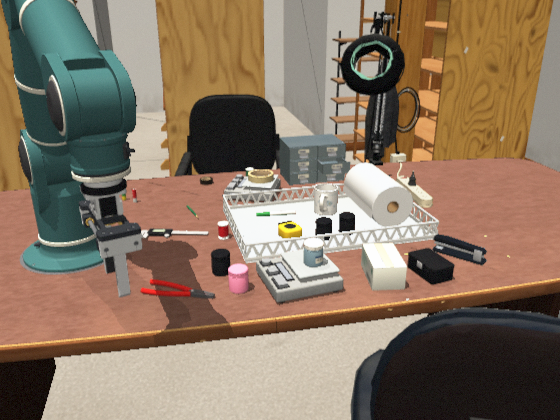

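View pics/top0.png

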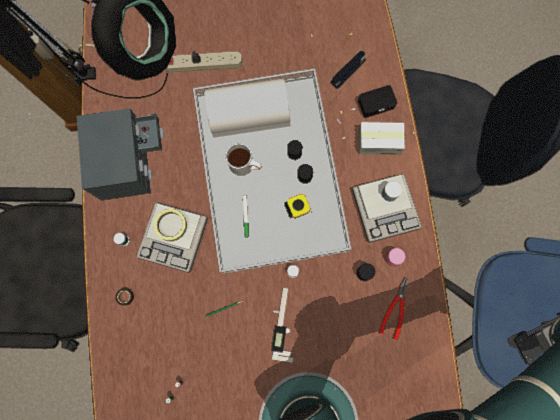

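View pics/wrist0.png

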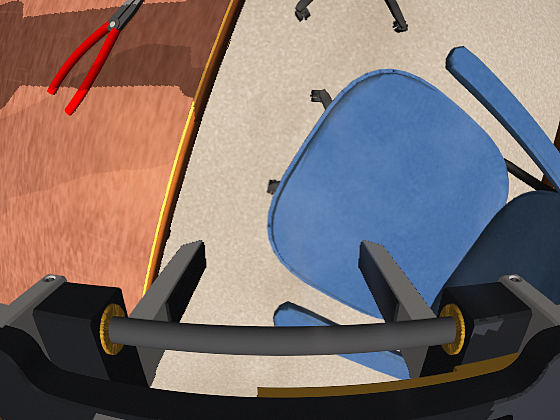

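The top view shows the jar scale at about (387,207), with the jar at (392,189). The roll scale is at (172,237). Black jar look-alikes are at (366,271), (294,149) and (305,173), and the pink one is at (397,256). Next I'll check a close crop.

Run:
```python
import cv2
a=cv2.imread("pics/top0.png")[160:290,330:440];cv2.imwrite("pics/c1.png",cv2.resize(a,None,fx=4.5,fy=4.5,interpolation=2))
a=cv2.imread("pics/side0.png")[225:310,190:350];cv2.imwrite("pics/c2.png",cv2.resize(a,None,fx=5,fy=5,interpolation=2))
```

```text
(no output)
```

View pics/c1.png

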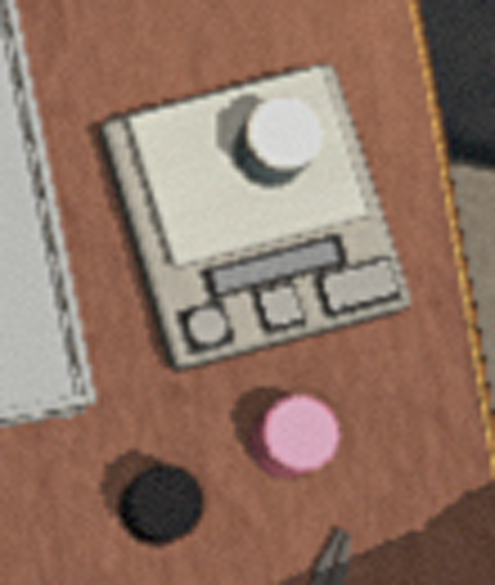

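View pics/c2.png

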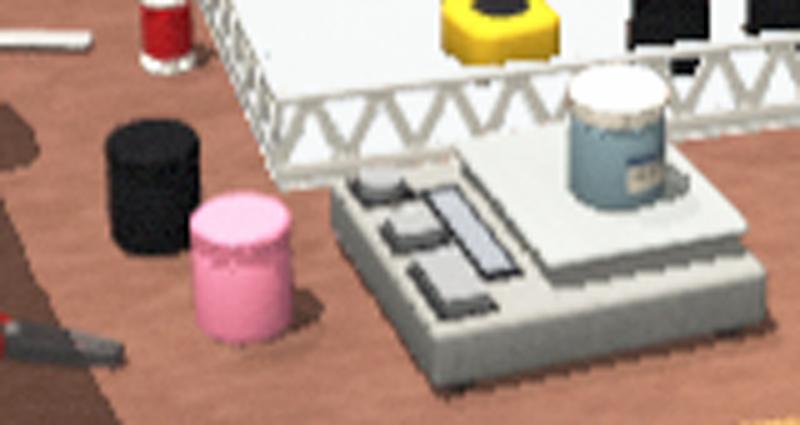

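The crop confirms the right scale: it carries the white-lidded jar. In the crop the round key is at (210,325), the square at (281,305) and the long at (360,285). I'll fit the scale's pose to these.

```bash
cat > h.py <<'E'
import numpy as np,cv2
from scipy.optimize import least_squares
from rig import robot
L=np.array([[-.068,.058,.0505],[-.068,.006,.0505],[-.068,-.05,.0505],[.09,.085,.04],[.09,-.085,.04],[-.09,-.085,.04],[-.09,.085,.04]])
def proj(i,P):
    return cv2.projectPoints(P.astype(float),i["rvec"],i["tvec"],np.array([[i["fx"],0,i["cx"]],[0,i["fy"],i["cy"]],[0,0,1.]]),None)[0][:,0]
def fproj(i,P):
    # equidistant fisheye = cv2.fisheye with k=0
    return cv2.fisheye.projectPoints(P.reshape(-1,1,3).astype(float),i["rvec"],i["tvec"],np.array([[i["fx"],0,i["cx"]],[0,i["fy"],i["cy"]],[0,0,1.]]),np.zeros(4))[0][:,0]
def world(p,Q=L):
    c,s=np.cos(p[2]),np.sin(p[2]); return Q@np.array([[c,-s,0],[s,c,0],[0,0,1]]).T+[p[0],p[1],0]
def fit(i,px,pr,p0=(.6,-.3,0),Q=L):
    r=least_squares(lambda p:(pr(i,world(p,Q))-px).ravel(),p0,loss="soft_l1"); return r.x,r.fun
E
python3 - <<'E'
from h import *
c=np.array([[210,325],[281,305],[360,285],[103,125],[330,66],[410,305],[177,365]])
px=c/4.5+[330,160]-.4
i=robot.camera_info("top")
p,f=fit(i,px,proj);print(p,np.round(f,1))
print(world(p)[:3])
i=robot.camera_info("side")
c=np.array([[382,180],[420,218],[458,275],[750,262]]);Q=np.vstack([L[:3],[[.09,-.085,.04]]])
p,f=fit(i,c/5+[190,225]-.4,proj,p,Q);print(p,np.round(f,1));print(world(p)[:3])
E
```

```text
[ 0.60702971 -0.3212581   0.14733473] [-0.6  0.3 -0.   0.3 -0.1 -0.  -0.7 -0.6  0.7 -1.4  1.1 -0.  -0.1  1.1]
[[ 0.5312519  -0.27386903  0.0505    ]
 [ 0.53888562 -0.32530565  0.0505    ]
 [ 0.54710655 -0.38069894  0.0505    ]]
[ 0.60903758 -0.3207537   0.17726213] [-0.4 -0.7 -0.8  0.6 -0.  -0.5  5.2  0.2]
[[ 0.53187568 -0.27565335  0.0505    ]
 [ 0.54104512 -0.32683852  0.0505    ]
 [ 0.55091989 -0.38196101  0.0505    ]]
```

```bash
cat >> h.py <<'E'
def R(y):
    c,s=np.cos(y),np.sin(y); return np.array([[c,s,0],[s,-c,0],[0,0,-1.]])
E
python3 - <<'E'
from h import *
robot.gripper_to(0.0)
robot.move_ptp([0.50,-.33,.25],R(.15))
i=robot.camera_info("wrist");im=robot.grab_frame("wrist")
import pickle;pickle.dump(i,open("w1.pkl","wb"))
cv2.imwrite("pics/w1.png",im[:,:,::-1])
print(fproj(i,world([.607,-.3213,.15])))
s=robot.get_state();print(s["time"],s["ee_pos"],s["opening"],s["force"],-cv2.Rodrigues(i["rvec"])[0].T@i["tvec"])
E
```

```text
[[236.08530161 154.81089157]
 [282.82521266 154.37932123]
 [333.05578067 154.75252058]
 [213.4206322   20.6465185 ]
 [361.81612684  21.44833017]
 [360.41718431 172.99325878]
 [215.02645046 173.0228572 ]]
3.1167 [ 0.49917756 -0.33126884  0.24989209] 0.0006141603877419493 [ 0.80528337 -0.74658422 -0.20576631] [ 0.57702775 -0.31849944  0.4095941 ]
```

View pics/w1.png

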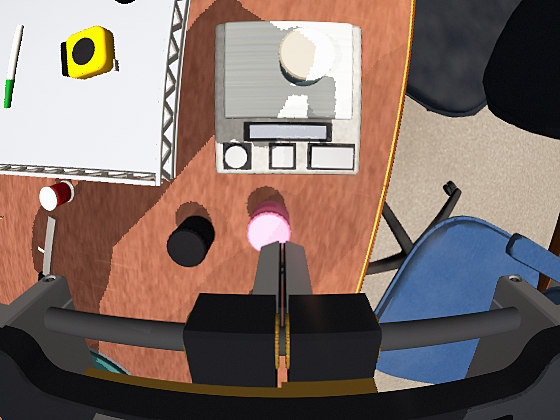

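The wrist view shows the round, square and long keys at about (236,156), (282,155) and (332,156). That is within about 1.5 px of the fitted pose, so I'll go for the round key.

Run:
```python
from h import *
P=world([.6065,-.3213,.15]);print(P[:3])
x,y,_=P[0]
robot.move_ptp([x,y,.12],R(.15))
robot.move_linear([x,y,.080],velocity=.08)
robot.pause(.3)
s=robot.get_state();print(s["time"],s["ee_pos"],s["force"])
i=robot.camera_info("wrist");im=robot.grab_frame("wrist")
cv2.imwrite("pics/w2.png",im[:,:,::-1])
cv2.imwrite("pics/s2.png",cv2.resize(robot.grab_frame("side")[200:320,190:350,::-1],None,fx=4,fy=4,interpolation=2))
```

```text
[[ 0.53059616 -0.27411307  0.0505    ]
 [ 0.53836694 -0.32552917  0.0505    ]
 [ 0.54673547 -0.38090035  0.0505    ]]
4.7 [ 0.53075517 -0.27419165  0.08032113] [ 0.17697898 -0.03411099 -0.37127554]
```

View pics/w2.png

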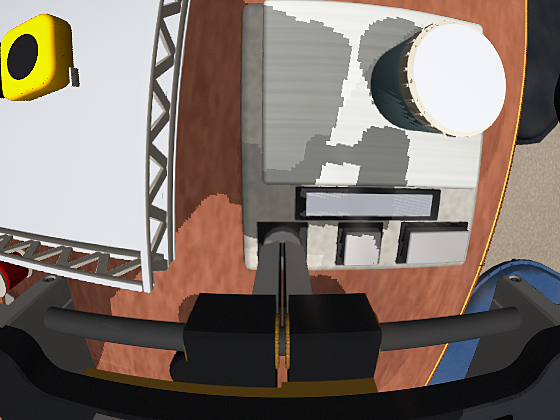

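View pics/s2.png

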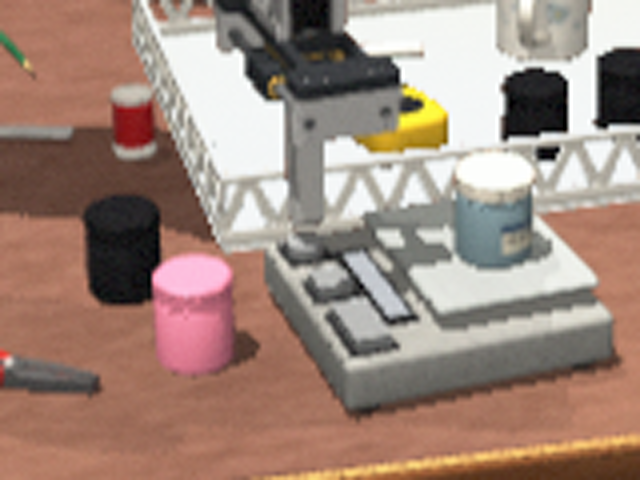

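The fingertips, at side crop (305,225), sit over the round key at (305,248), and the wrist view agrees. Now I'll press it in steps, watching the force.

```bash
cat >> h.py <<'E'
def press(x,y):
    f0=robot.get_state()["force"][2]
    for z in (.072,.0695,.0685,.0675,.0665,.0655,.0648,.0643):
        t=robot.move_linear([x,y,z],velocity=.02,threshold=10); robot.pause(.1)
        s=robot.get_state(); print(z,t,round(s["time"],2),s["ee_pos"].round(4),np.round(s["force"],2))
        if t or s["force"][2]-f0>8: break
    robot.pause(.15)
E
python3 - <<'E'
from h import *
P=world([.6065,-.3213,.15]);x,y,_=P[0]
press(x,y)
cv2.imwrite("pics/s3.png",cv2.resize(robot.grab_frame("side")[200:320,190:350,::-1],None,fx=4,fy=4,interpolation=2))
E
```

```text
0.072 False 5.45 [ 0.5306 -0.2741  0.0721] [ 0.58 -0.7  -0.05]
0.0695 False 5.83 [ 0.5307 -0.2741  0.0696] [ 0.85 -0.91  1.81]
0.0685 False 6.17 [ 0.5307 -0.2742  0.0686] [ 0.63 -0.58  1.75]
0.0675 False 6.53 [ 0.5307 -0.2741  0.0675] [ 1.03 -0.05  2.88]
0.0665 False 6.88 [ 0.5306 -0.2742  0.0665] [ 0.9  -0.69  4.2 ]
0.0655 False 7.22 [ 0.5306 -0.2741  0.0655] [ 1.05 -0.99  3.37]
0.0648 False 7.58 [ 0.5306 -0.2741  0.0648] [ 0.68 -0.75  3.95]
0.0643 False 7.92 [ 0.5307 -0.2742  0.0647] [-1.03  1.21 10.69]
```

View pics/s3.png

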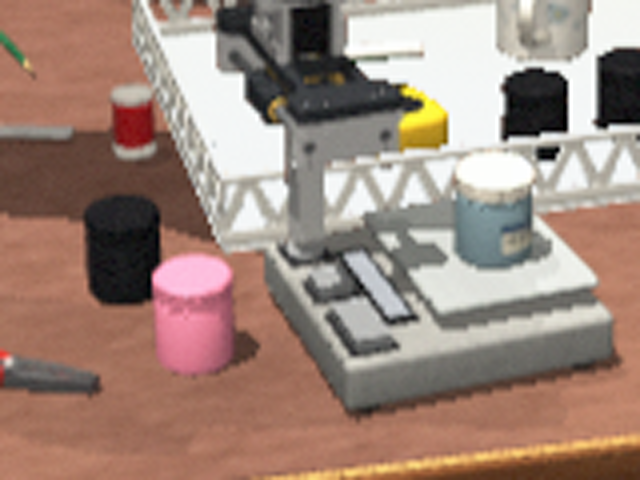

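The force profile matches the spring: it rose to about 4 N, then met the stop at z = 0.0647. The round key is fully down. Next I'll release it and move over to the long key.

Run:
```python
from h import *
P=world([.6065,-.3213,.15]);x,y,_=P[0]
robot.move_linear([x,y,.12],velocity=.06); robot.pause(.3)
x,y,_=P[2]
robot.move_linear([x,y,.12],velocity=.1)
robot.move_linear([x,y,.082],velocity=.08); robot.pause(.3)
s=robot.get_state();print(s["time"],s["ee_pos"],s["force"])
cv2.imwrite("pics/w4.png",robot.grab_frame("wrist")[:,:,::-1])
cv2.imwrite("pics/s4.png",cv2.resize(robot.grab_frame("side")[200:320,190:350,::-1],None,fx=4,fy=4,interpolation=2))
```

```text
11.6583 [ 0.54686385 -0.38100216  0.08236964] [-0.13740729  0.65242717  0.50449358]
```

View pics/w4.png

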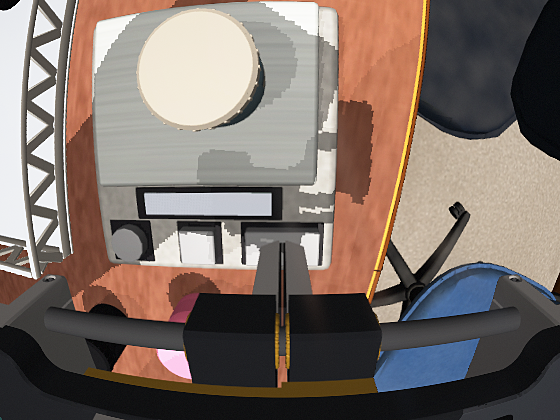

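View pics/s4.png

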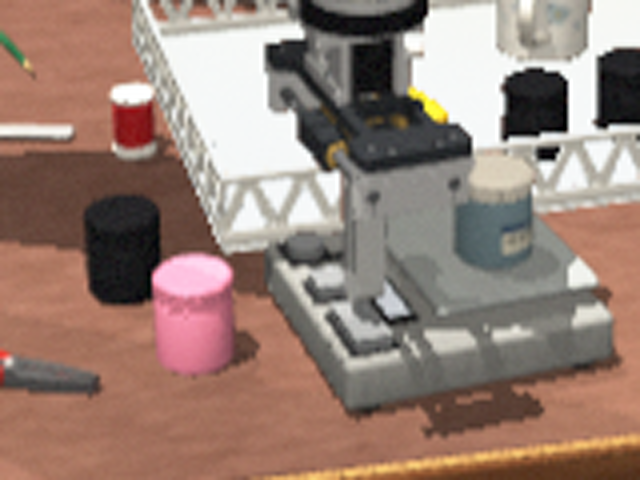

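The round key is back up at side crop (305,245), and the fingers are over the long key at (360,330). The square key is clear. Pressing the long key now.

Run:
```python
from h import *
P=world([.6065,-.3213,.15]);x,y,_=P[2]
press(x,y)
cv2.imwrite("pics/s5.png",cv2.resize(robot.grab_frame("side")[200:320,190:350,::-1],None,fx=4,fy=4,interpolation=2))
robot.move_linear([x,y,.14],velocity=.06)
robot.move_linear([.46,-.39,.25],velocity=.15); robot.pause(.5)
s=robot.get_state();print(s["time"],s["ee_pos"],s["force"])
cv2.imwrite("pics/w6.png",robot.grab_frame("wrist")[:,:,::-1])
cv2.imwrite("pics/s6.png",robot.grab_frame("side")[:,:,::-1])
```

```text
0.072 False 12.51 [ 0.5468 -0.3809  0.0721] [ 0.5   0.41 -0.26]
0.0695 False 12.88 [ 0.5468 -0.3809  0.0696] [ 0.18 -0.19  0.94]
0.0685 False 13.23 [ 0.5468 -0.381   0.0686] [ 0.82 -0.29  2.77]
0.0675 False 13.58 [ 0.5468 -0.381   0.0675] [ 0.96 -0.39  1.63]
0.0665 False 13.93 [ 0.5467 -0.381   0.0665] [-0.05 -0.83  3.63]
0.0655 False 14.28 [ 0.5468 -0.3809  0.0655] [ 0.58 -1.04  2.58]
0.0648 False 14.63 [ 0.5468 -0.3809  0.0648] [ 0.98 -0.14  3.76]
0.0643 False 14.98 [ 0.5468 -0.3809  0.0647] [-0.89  1.48  9.88]
18.175 [ 0.4600284  -0.38998981  0.2499251 ] [ 0.153914   -0.36838936  0.46326046]
```

View pics/s5.png

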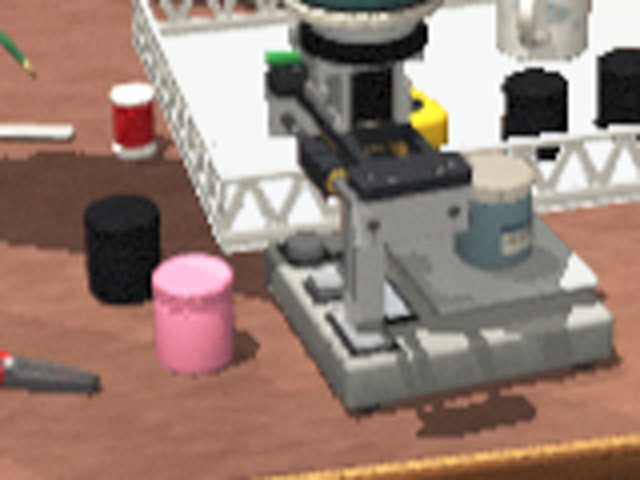

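View pics/w6.png

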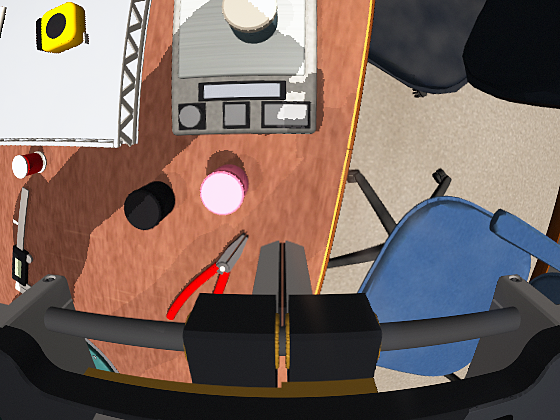

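View pics/s6.png

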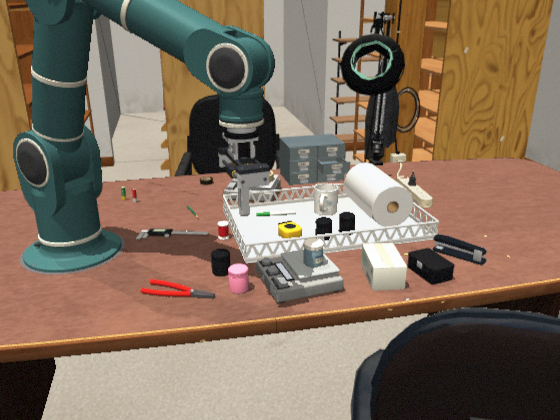

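The long key went fully down, to the stop, with a peak of about 10 N. The final views show all three keys up, the jar standing at side (314,253), and the loose objects where they were. The tool is clear.

```bash
python3 -c "
from rig import robot
robot.sign_off()"
```

```text
the job is handed in; nothing more can be done
```

I pressed the round key and then the long key on the scale with the jar, each fully down to its stop. I then withdrew the arm and handed the job in at about 18 s of the 48 s allowed; sign-off gives no verdict.

- **Key presses:** each key showed the expected spring force of about 4 N, then met its stop about 5 mm down. The sensed force stayed below about 11 N against the 30 N limit. The round key was seen back up before I pressed the long one.
- **Final state:** in the last pictures all three keys are up and the jar stands upright in place. The spool, tape measure and marker look unmoved. The roll was mostly hidden behind the arm in those pictures, but the arm never went near its scale.
- **Disagreements:** the two overview cameras placed the keys 2–4 mm apart, because I misread one scale corner in the side view. The wrist camera agreed with the overhead one to about 1.5 mm, and I used that position.

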